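# Shut the specimen box and show it to the camera

## Task

Press the lid of the small clear specimen box down until it snaps shut, while the box stands on the table. Then pick the box up, keeping it lid-up so that the bone toggle stays inside, and hold it before the camera on the tripod with its front wall (the one opposite the hinge) square to the lens and centred in the picture, 15 cm in front of the lens rim; the camera looks down a little, so tip the box back to match. Finish while still holding it there; do not touch the camera, and leave the card box, the stone pestle and the brush where they lie.

Things in the scene. Friction and masses are not known exactly. Their poses are not given: they have to be found in the camera images.
- spec_box: loose clear plastic box, 72 deep (x) x 60 wide (y) x 45 mm high when shut; lower part 33 high, 3 mm walls, side walls free for the fingers (lid 1 mm inside them); 0.2 kg. Origin: centre of underside; x out through the front wall, z up; hinge along y on the rear rim, x = -36, z = 33 mm. Starts on the table, front roughly away from the robot, lid standing open at the rear
- lid (a joint): the box lid's opening in rad: 0 to 0.01 shut, 1.57 upright on the rear rim (stop 1.75). Clear lid, 72 mm from hinge to front edge, 58 wide, 12 thick, tab 7 mm long at the middle of the front edge. It stays where it is left (0.3 N at its edge moves it). Below 0.18 rad it meets the snap, dead centre at 0.07; about 7 N at lid_press gets it past, then it springs shut and stays
- lid_press (a point): where to press: on the lid's top face, midway across, 12 mm from its front edge (shut: 24 mm in front of the box's centre, 45 mm above its underside); moves with the lid
- box_front (a point): centre of the outer face of the box's front wall: box x = 36 mm, y = 0, z = 22.5 mm; axes as the box's
- toggle: loose carved bone toggle, a barrel 42 mm long and 14 mm thick lying across the box (along the box's y) in a foam groove, 10 mm above the box's underside; 20 g. Origin at the middle of its lowest line
- camera: black camera fixed on a small 3-legged table tripod, facing the robot, 20 degrees downward. Origin: centre of the lens front rim (68 mm wide), 250 mm above the table; lens looks along -x, y across the picture, z up in it. Lens 72 mm long, body behind it 130 wide. Right pose: box axes along the camera axes of the same name, box_front at x = -150 mm, y = z = 0 in this frame
- card_box: loose closed grey and white storage box, 112 x 87 x 47 mm, off to the robot's left; leave alone. Origin at the centre of its underside
- stone_pestle: loose dark green stone pestle, tapered, 118 mm long, 52 mm thick, on two foam strips beyond the specimen box; leave alone. Origin at the centre of its underside
- soft_brush: loose soft brush, 170 mm long, lying on the table to the robot's right; leave alone. Origin at the middle of its underside
Mind the look-alikes: they are no part of the job. What is shaped like the spec_box but pink is not meant.

How it is judged:
On the way:
1. the lid is snapped shut while the box stands on the table (value of joint lid below 0.04 rad and height (world z) of spec_box below 0.015 m), for 0.2 s.
At the end, for the whole second after the job is handed in: The fingers hold the shut box (lid under 0.04 rad), toggle inside, still, over 80 mm above the table: front wall centre within 20 mm of the lens axis, 150 mm (+-25) from the lens rim, front facing the lens and lid up, square within 0.18 rad (contact force between the fingers and spec_box above 2 N and height (world z) of spec_box above 0.08 m and value of joint lid below 0.04 rad and x of box_front in the frame of camera between -0.175 and -0.125 m and y of box_front in the frame of camera between -0.02 and 0.02 m and z of box_front in the frame of camera between -0.02 and 0.02 m and angle between the x axis of spec_box and the x axis of camera, either way round below 0.18 rad and angle between the z axis of spec_box and the z axis of camera, either way round below 0.18 rad and x of spec_box in the frame of camera below -0.15 m and angle between spec_box's own z axis and vertical below 0.7 rad and distance between toggle and spec_box below 0.035 m and linear speed of spec_box below 0.02 m/s); the arm keeps its last pose, push and grip.
It fails at once if the camera is touched (contact force between camera and anything else above 1 N).
It fails at once if the box is turned on its side (angle between spec_box's own z axis and vertical above 0.9 rad).
It fails at once if the toggle falls out of the box (distance between toggle and spec_box above 0.06 m).
It fails at once if the card box, the pestle or the brush is moved by more than 20 mm (distance of any of card_box, stone_pestle, soft_brush from where it was at the start of the episode above 0.02 m).
It also fails if it takes over 58 s, if anything falls off the work surface, if the arm or the gripper's body presses on something with over 40 N, if the wrist force passes 120 N, or if a joint passes its speed limit or range.

## Robot

A 7-joint arm with a two-finger parallel gripper is mounted at the origin on the work surface. World frame = base frame: x ahead of the robot, y to its left, z up, the work surface at z = 0. Lengths are in m, angles in rad, forces in N, time in s.
With the tool pointing down it reaches from about 0.4 to 0.85 m from the base axis. Payload 10.4 kg.
Tool frame: the origin (TCP) lies on the centre line of the jaws, within the pads' length; the fingertips stand 17 mm ahead of it and the grasp point (between the pads) lies 2 mm behind it (manip.tcp_to_tips is the distance from the TCP to the fingertips, in m); z points along the fingers, x is the direction in which the jaws open and shut, and the axes are right-handed (so a half turn about z gives the same grasp; the last joint's range is limited). The gripper opens to 85 mm and grips with 20 to 120 N. Pads are 22 mm wide; open, the fingers measure 114 mm over their backs; the gripper's body (76 mm by 85 mm) begins 54 mm behind the grasp point. The pads swing forward as they close: fully open they stand 13 mm farther back than shut.
Start: joints at [1.143, 0.332, -0.065, 1.46, 0.022, 1.35, -0.088], TCP at [0.246, -0.574, 0.248] pointing down, gripper open.
Joint ranges: [-2.6, 2.6], [-0.5, 2.12], [-1.47, 1.34], [0.16, 2.42], [-1.27, 4.41], [0.06, 2.06], [-2.6, 2.6]. Speed limits (rad/s): [2.22, 2.22, 2.79, 2.79, 3.14, 3.14, 3.14].

## Interface

Orientations are given as a unit quaternion [x, y, z, w].
In Python, from workcell import manip gives the robot as it stands.
- The arm moves only by the shell command python3 -m pendant 'ROWS' [FORCE]. ROWS is JSON, a list of rows, each a list of 3 entries, a list of its own where there are three numbers: the shift along the world's x, y, z in cm, then the turn, a rotation vector about the world's x, y, z in degrees, then the closure in counts, from 0 (fully open) to 255 (shut). A call has 1 to 12 rows; each row shifts and turns the pose as measured when the row begins; what a row does not reach is not made up. A row lasts 1/8 s, in which the tool goes at most 62.5 mm and 10.7 degrees, less where a joint would pass 70% of its speed; a pose out of reach is approached as far as the arm can. A call is refused whole if a number of a shift passes 6.25 or a number of a turn 10.7, either way. A call with a gripper value outside its range is refused whole. The fingers move at their own pace and stop on an object; FORCE is the grip in N (left out, the last holds). Time passes only in rows, so rows that do not move let the fingers close. It gives the time, the measured TCP pose, the force and the opening at its end, in the units of the state.
- manip.get_obs(): the state, without advancing time (a new reading comes with each control period).
- manip.camera(name): name is "scene" or "top" or "wrist"; returns a dict with "pixels" (400x640x3 uint8, red, green, blue), "range_z" (400x640 float32, m along the optical axis (not along the pixel's ray), 0 where there is no reading), "K" (3x3 intrinsics, pixels), "origin" and "rotation" of the camera in the world; the wrist camera has in their place "hand_eye" (4x4, takes a point from camera to tool coordinates, whose origin is the TCP and whose axes are the tool frame's). Camera axes: x right, y down, z forward; pixel columns grow to the right and rows downward; lengths in m; the calibration is good to about 2 mm. A picture is of the moment at which its call begins: read the wrist's pose just before it.
- manip.hand_in(): hands the job in, once; it reports no verdict.
The state is a dict: "clock": time; "joint_pos": joint angles; "joint_velocities": joint speeds; "tau": joint torques, N m; "position": TCP position; "ee_rot": TCP orientation; "ft_force": force on the tool from outside, world axes, zero at the start; "torque": the same for the moment, N m; "grip_width": opening from 0.0 (shut) to 1.0 (fully open).
Only numpy, scipy, OpenCV 4.12 (cv2) and the standard library are available. Lean on these libraries where they do the work, as an engineer would, in place of code of your own. Each camera call takes 0.05 s, during which the arm holds its last target.

## Working session

There is one attempt and no reset: what is moved stays moved. The work goes in short steps, Python scripts to look and compute and a shell command to move; the robot and the scene stay as the last step left them, time stands still between calls to the robot, and variables do not carry over. Pictures are saved under pics/ and viewed, and the job is handed in when it is done.

```bash
mkdir -p pics; ls; cat > h.py <<'E'
import numpy as np, cv2
from scipy.spatial.transform import Rotation as R
from workcell import manip
def snap(name,tag):
    o=manip.get_obs(); c=manip.camera(name)
    cv2.imwrite(f'pics/{tag}.png',c['pixels'][:,:,::-1])
    if 'hand_eye' in c:
        T=np.eye(4);T[:3,:3]=R.from_quat(o['ee_rot']).as_matrix();T[:3,3]=o['position']
        M=T@np.array(c['hand_eye'])
    else:
        M=np.eye(4);M[:3,:3]=np.array(c['rotation']);M[:3,3]=c['origin']
    np.savez(f'pics/{tag}.npz',z=c['range_z'],K=c['K'],M=M,p=c['pixels'])
    return dict(z=c['range_z'],K=np.array(c['K']),M=M,p=c['pixels'])
def load(tag):
    d=np.load(f'pics/{tag}.npz'); return {k:d[k] for k in d}
def px(d,u,v,z=None):
    if z is None: z=d['z'][int(v),int(u)]
    K=d['K'];p=np.array([(u-K[0,2])/K[0,0]*z,(v-K[1,2])/K[1,1]*z,z,1]);return (d['M']@p)[:3]
def pxh(d,u,v,h): # intersect with world z=h
    o=d['M'][:3,3]; r=px(d,u,v,1.)-o; return o+r*(h-o[2])/r[2]
def cloud(d):
    v,u=np.mgrid[:400,:640];K=d['K'];z=d['z']
    P=np.stack([(u-K[0,2])/K[0,0]*z,(v-K[1,2])/K[1,1]*z,z],-1)
    return P@d['M'][:3,:3].T+d['M'][:3,3]
def proj(d,P):
    M=np.linalg.inv(d['M']);q=M[:3,:3]@np.array(P)+M[:3,3];K=d['K'];return K[0,0]*q[0]/q[2]+K[0,2],K[1,1]*q[1]/q[2]+K[1,2]
E
python3 - <<'E'
from h import *
print(manip.get_obs())
for n in('scene','top','wrist'):
    d=snap(n,n+'0'); print(n,d['M'].round(3).tolist(),d['K'].tolist())
E
```

```text
pics
{'clock': 0.0, 'joint_pos': array([ 1.14342256,  0.33287312, -0.06466871,  1.46097283,  0.02158303,
        1.34989657, -0.08849689]), 'joint_velocities': array([-5.33327977e-04, -2.63607324e-03, -3.11699086e-04,  1.63536637e-04,
       -4.45787026e-04, -5.24226305e-05, -6.23701444e-04]), 'tau': array([ 1.03316877e-03, -6.25453591e+01,  4.93118924e-02, -3.91589892e+01,
        1.61150121e-02,  9.91568493e-03, -1.69283425e-05]), 'position': array([ 0.24597154, -0.57416715,  0.2475    ]), 'ee_rot': array([ 8.34806034e-01, -5.50543692e-01, -6.24054504e-04, -3.74199781e-04]), 'ft_force': array([ 0.89408712,  0.26337674, -0.15232798]), 'torque': array([0.01789369, 0.00649981, 0.0177165 ]), 'grip_width': 0.9995319438584866}Traceback (most recent call last):
  File "<stdin>", line 4, in <module>
  File "h.py", line 11, in snap
    M=np.eye(4);M[:3,:3]=np.array(c['rotation']);M[:3,3]=c['origin']
                ~^^^^^^^
ValueError: could not broadcast input array from shape (4,) into shape (3,3)
```

```bash
sed -i "s/np.array(c\['rotation'\])/R.from_quat(c['rotation']).as_matrix()/" h.py
python3 - <<'E'
from h import *
for n in('scene','top','wrist'):
    d=snap(n,n+'0'); print(n,d['M'].round(3).tolist(),d['K'].tolist())
E
```

```text
scene [[-0.346, 0.538, -0.769, 1.52], [0.938, 0.216, -0.27, 0.384], [0.021, -0.815, -0.58, 0.853], [0.0, 0.0, 0.0, 1.0]] [[458.14466999778364, 0.0, 318.8383910828679], [0.0, 458.14466999778364, 198.3674722838245], [0.0, 0.0, 1.0]]
top [[-0.019, -0.992, 0.125, 0.414], [-1.0, 0.017, -0.014, 0.084], [0.012, -0.125, -0.992, 1.416], [0.0, 0.0, 0.0, 1.0]] [[445.6385367842398, 0.0, 323.223160283403], [0.0, 445.6385367842398, 195.44682694912228], [0.0, 0.0, 1.0]]
wrist [[0.395, -0.873, -0.286, 0.32], [-0.919, -0.375, -0.124, -0.542], [0.001, 0.312, -0.95, 0.373], [0.0, 0.0, 0.0, 1.0]] [[345.04803323692283, 0.0, 319.8582628855428], [0.0, 345.04803323692283, 199.57301212177447], [0.0, 0.0, 1.0]]
```

View pics/scene0.png

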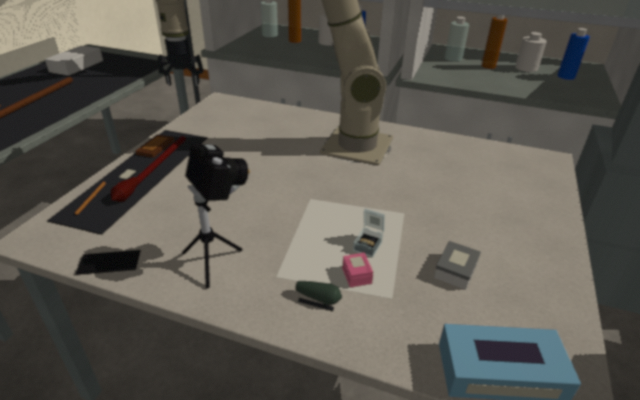

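View pics/top0.png

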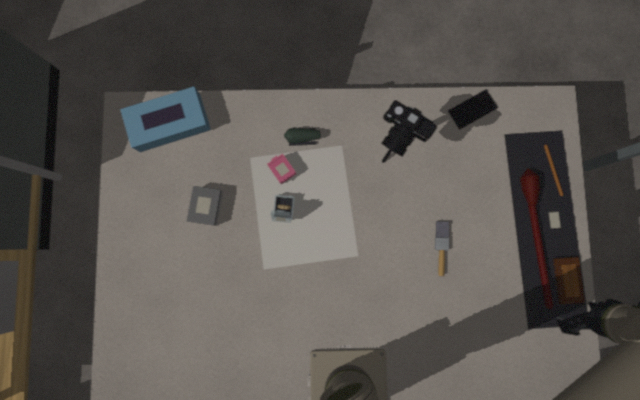

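View pics/wrist0.png

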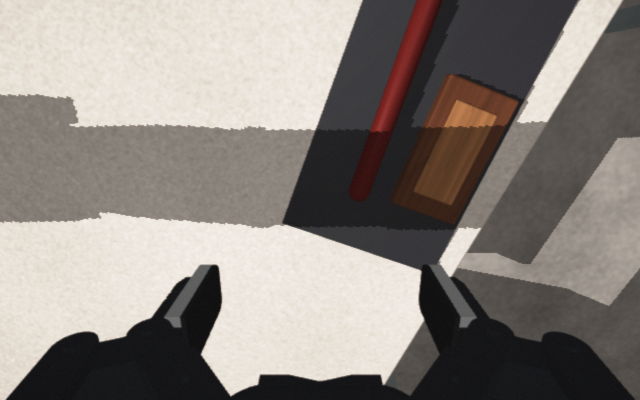

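```bash
python3 - <<'E'
from h import *
t=load('top0');s=load('scene0')
cv2.imwrite('pics/topcrop.png',cv2.resize(t['p'][80:280,180:460,::-1],None,fx=2.85,fy=2.85,interpolation=cv2.INTER_CUBIC))
cv2.imwrite('pics/scenecrop.png',cv2.resize(s['p'][130:310,180:420,::-1],None,fx=3.3,fy=3.3,interpolation=cv2.INTER_CUBIC))
for n,u,v in[('box',284,207),('pink',281,168),('pestle',302,135),('card',205,205),('cam',400,140),('cam2',410,118),('brush',442,240),('brush2',442,270)]:
    print(n,px(t,u,v).round(3),pxh(t,u,v,0).round(3))
C=cloud(t)
for y0,y1 in[(0.1,0.25)]:
    m=(C[...,2]>0.012)&(C[...,0]>0.3)&(C[...,0]<0.85)&(C[...,1]>-0.3)&(C[...,1]<0.5)
    n,l,st,ce=cv2.connectedComponentsWithStats(m.astype('uint8'))
    for i in range(1,n):
        if st[i,4]>15: q=C[l==i]; print(st[i],q.min(0).round(3),q.max(0).round(3))
E
```

```text
box [0.555 0.188 0.024] [0.557 0.19  0.   ]
pink [0.674 0.194 0.049] [0.684 0.198 0.   ]
pestle [0.78  0.128 0.045] [0.792 0.129 0.   ]
card [0.563 0.43  0.045] [0.568 0.441 0.   ]
cam [ 0.697 -0.134  0.292] [ 0.77 -0.19  0.  ]
cam2 [ 0.741 -0.152  0.338] [ 0.844 -0.226  0.   ]
brush [ 0.443 -0.304  0.023] [ 0.443 -0.311  0.   ]
brush2 [ 0.35  -0.301  0.016] [ 0.349 -0.306  0.   ]
[ 381  100   57   62 1817] [ 0.414 -0.271  0.013] [0.818 0.084 1.416]
[181 112  30  25 545] [0.414 0.084 0.012] [0.85  0.5   1.416]
[284 127  37  17 462] [0.414 0.071 0.012] [0.809 0.186 1.416]
[268 154  28  30 480] [0.414 0.084 0.015] [0.724 0.236 1.416]
[ 187  186   36   40 1103] [0.414 0.084 0.012] [0.624 0.485 1.416]
[271 195  24  28 508] [0.414 0.084 0.012] [0.592 0.224 1.416]
[435 221   8  55 200] [ 0.335 -0.3    0.012] [0.503 0.084 1.416]
```

View pics/topcrop.png

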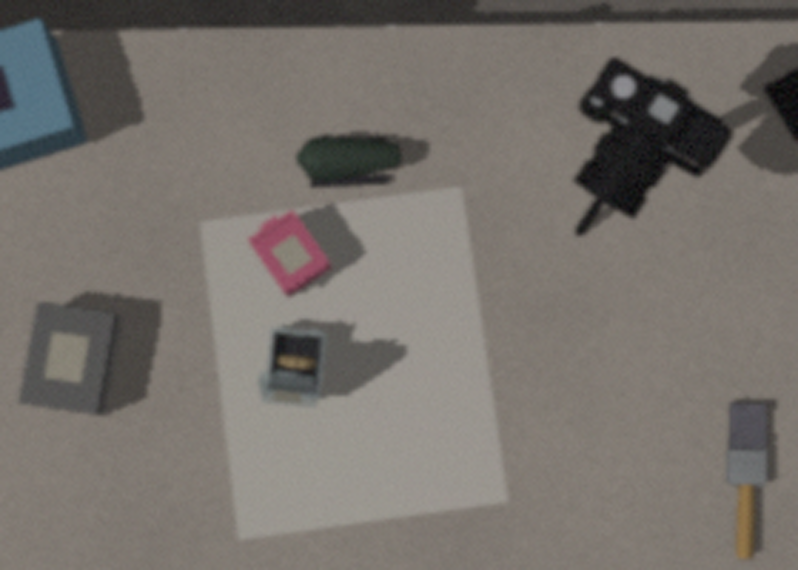

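View pics/scenecrop.png

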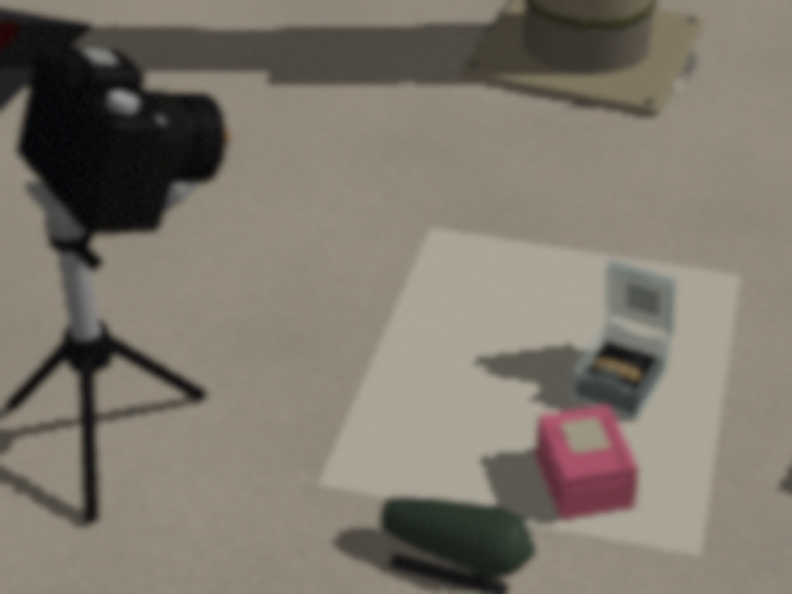

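```bash
python3 -m pendant '[[[1.6,5.4,0.6],[0,0,10.6],0],[[1.6,5.4,0.6],[0,0,10.6],0],[[1.6,5.4,0.6],[0,0,10.6],0],[[1.6,5.4,0.6],[0,0,10.6],0],[[1.6,5.4,0.6],[0,0,10.6],0],[[1.6,5.4,0.6],[0,0,10.6],0],[[1.6,5.4,0.6],[0,0,10.6],0],[[1.6,5.4,0.6],[0,0,10.6],0],[[1.6,5.4,0.6],[0,0,10.6],0],[[1.6,5.4,0.6],[0,0,10.6],0]]'
```

```text
clock: 1.45
position: [0.4055, -0.0195, 0.3073]
ee_rot: [0.938, 0.347, -0.001, 0.003]
ft_force: [0.3, -0.1, 0.4]
grip_width: 1.002
```

```bash
python3 -m pendant '[[[1.2,4,0],[0,0,10],0],[[1.2,4,0],[0,0,10],0],[[1.2,4,0],[0,0,10],0],[[1.2,4,0],[0,0,10],0],[[0.5,4,0],[0,0,10],0],[[0,0,0],[0,0,0],0]]'
python3 - <<'E'
from h import *
snap('wrist','w1');print(manip.get_obs()['position'],manip.get_obs()['joint_pos'].round(2))
E
```

```text
clock: 2.2
position: [0.4588, 0.1917, 0.3081]
ee_rot: [0.69, 0.724, 0.002, 0.003]
ft_force: [-0.1, -0.7, -0.4]
grip_width: 1.001
[0.45909315 0.18988322 0.30799389] [ 0.38  0.08 -0.9   1.66  0.07  1.42  1.08]
```

View pics/w1.png

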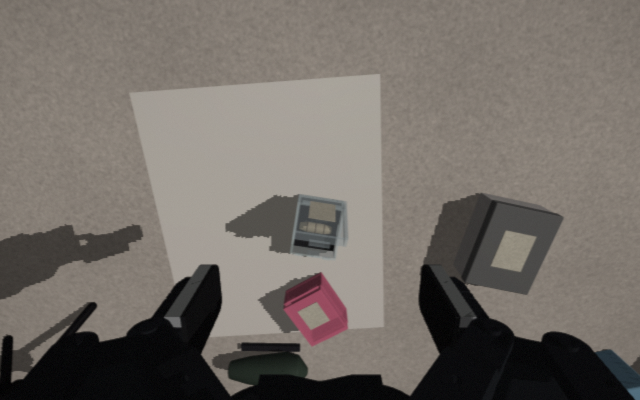

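```bash
python3 - <<'E'
from h import *
d=load('w1');C=cloud(d)
cv2.imwrite('pics/w1c.png',cv2.resize(d['p'][170:360,260:400,::-1],None,fx=4,fy=4,interpolation=cv2.INTER_CUBIC)[:600])
print('pink',[proj(d,[.674,.194,.049])])
for v in range(188,266,4):
    print(v,' '.join('%4d,%3d,%3d'%tuple((C[v,u]*1000).round()) for u in (290,300,310,320,330,340,346)))
E
```

```text
pink [(np.float64(313.5952216155152), np.float64(318.2712340492393))]
188  510,155,  0  509,168, -1  508,181,  0  508,194, -1  507,207,  2  507,220, -1  506,228, -1
192  515,155,  0  515,168,  0  513,181,  2  513,194,  1  512,208,  1  512,221,  0  511,229,  1
196  520,155,  1  507,170, 41  507,182, 38  518,195,  1  518,208,  0  518,221, -1  517,229,  0
200  526,155,  0  509,171, 50  510,183, 45  510,194, 42  510,206, 40  511,219, 37  523,229,  1
204  532,155,  0  511,171, 57  511,183, 56  511,194, 53  512,206, 49  513,218, 45  513,226, 44
208  538,156,  0  513,172, 65  514,183, 62  514,195, 60  514,206, 58  515,218, 53  516,225, 51
212  543,156,  2  515,172, 74  515,184, 72  516,195, 67  516,206, 66  517,218, 61  517,225, 60
216  549,156,  2  517,173, 81  517,184, 80  517,195, 77  518,206, 73  518,217, 71  519,225, 67
220  555,156,  0  519,173, 87  519,184, 86  519,195, 83  520,206, 81  521,217, 77  521,224, 74
224  561,156,  1  520,174, 95  521,184, 93  521,195, 89  522,206, 87  523,217, 83  523,224, 82
228  566,156,  1  522,174,102  523,185, 99  523,195, 97  523,206, 95  524,217, 9
[... 169 characters left out ...]
8,206,105  527,216,105  528,223,104
240  584,157,  2  576,171, 17  534,185,105  534,196,103  533,206,104  532,217,105  532,223,105
244  590,157,  1  582,171, 17  536,186,109  535,196,110  538,206,103  537,217,104  537,223,103
248  581,159, 32  586,172, 20  587,185, 16  586,198, 17  585,211, 18  593,226,  0  593,235,  0
252  586,159, 32  587,172, 30  584,185, 35  590,198, 22  591,212, 18  599,227,  1  599,235,  1
256  609,157,  1  608,171,  1  586,185, 41  590,198, 33  591,211, 29  605,227,  1  605,235,  0
260  615,157,  2  615,171, -1  615,185, -1  613,199,  1  612,213,  1  611,227,  1  611,236,  1
264  621,157,  1  620,172,  2  620,186,  1  620,200,  0  619,214,  0  617,228,  2  618,236,  1
```

View pics/w1c.png

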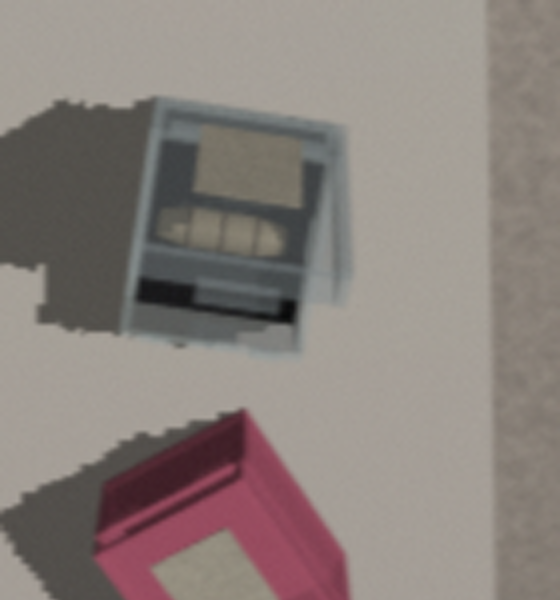

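```bash
python3 - <<'E'
from h import *
d=load('w1');C=cloud(d)
m=np.zeros((400,640),bool);m[198:236,298:346]=1
m&=(C[...,2]>.045)&(C[...,2]<.1)&(C[...,0]<.53)
P=C[m]
for _ in range(3):
    c=P.mean(0);n=np.linalg.svd(P-c)[2][2]; r=(P-c)@n; P=P[abs(r)<2.5*r.std()+1e-4]
n*=-np.sign(n[0]); print('n',n.round(3),'c',c.round(4),'std',r.std(), 'tilt deg',np.degrees(np.arcsin(n[2])),'yaw',np.degrees(np.arctan2(n[1],n[0])),len(P))
print('front rim L,R',pxh(d,290,253,.033),pxh(d,335,258,.033))
print('front bottom',pxh(d,335,258,0))
# top cam
t=load('top0')
for n_,u,v,h in[('FL',180+270/2.85,80+328/2.85,.033),('FR',180+326/2.85,80+332/2.85,.033)]:
    print(n_,pxh(t,u,v,h))
E
```

```text
n [-0.964  0.111  0.242] c [0.5174 0.1965 0.0739] std 0.0004903081820469168 tilt deg 13.986005090866316 yaw 173.449746410823 1387
front rim L,R [0.58739618 0.15941062 0.033     ] [0.59163996 0.21787903 0.033     ]
front bottom [ 6.09280038e-01  2.20257419e-01 -5.55111512e-17]
FL [0.59176121 0.21574349 0.033     ]
FR [0.58629328 0.15442558 0.033     ]
```

```bash
python3 -m pendant '[[[0.5,0,-4.5],[0,0,-4.5],255],[[0.5,0,-4.5],[0,0,-4.5],255],[[0.5,0,-4.5],[0,0,0],255],[[0.5,0,-4],[0,0,0],255],[[0,0,-2],[0,0,0],255],[[0,0,0],[0,0,0],255],[[0,0,0],[0,0,0],255]]' 40
python3 - <<'E'
from h import *
print(manip.tcp_to_tips);snap('wrist','w2');print(manip.get_obs()['position'],R.from_quat(manip.get_obs()['ee_rot']).as_matrix().round(3))
E
```

```text
clock: 3.12
position: [0.4813, 0.18, 0.1083]
ee_rot: [0.755, 0.656, 0.001, 0.007]
ft_force: [0.2, 0.6, -0.5]
grip_width: 0.004
0.017
[0.48132326 0.17998094 0.10833388] [[ 0.139  0.99   0.011]
 [ 0.99  -0.139 -0.01 ]
 [-0.009  0.012 -1.   ]]
```

View pics/w2.png

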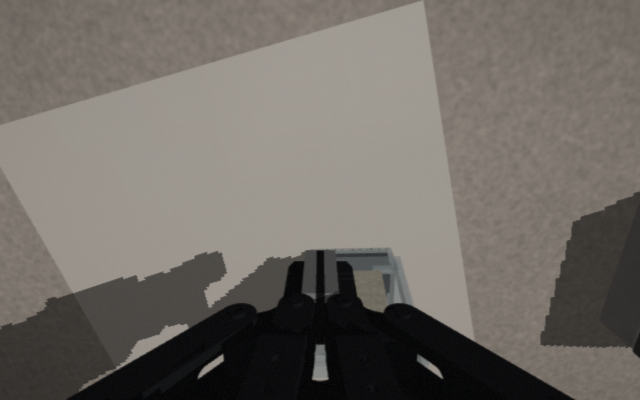

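```bash
python3 -m pendant '[[[1,1.1,0],[0,0,1],255],[[1,0.1,0],[0,0,0],255],[[0,0,0],[0,0,0],255]]'; python3 -m pendant '[[[1.5,0,0],[0,0,0],255],[[1.5,0,0],[0,0,0],255],[[0,0,0],[0,0,0],255]]'
```

```text
clock: 3.55
position: [0.5044, 0.1931, 0.1106]
ee_rot: [0.749, 0.663, 0.003, 0.008]
ft_force: [-0.4, 0.6, 0.7]
grip_width: -0.002
clock: 3.92
position: [0.5354, 0.1934, 0.1106]
ee_rot: [0.749, 0.663, 0.002, 0.008]
ft_force: [-0.2, 0.8, 0.4]
grip_width: 0.001
```

```bash
python3 - <<'E'
from h import *
s=snap('scene','s2')
cv2.imwrite('pics/s2c.png',cv2.resize(s['p'][130:310,280:460,::-1],None,fx=3.3,fy=3.3,interpolation=cv2.INTER_CUBIC))
E
```

```text
(no output)
```

View pics/s2c.png

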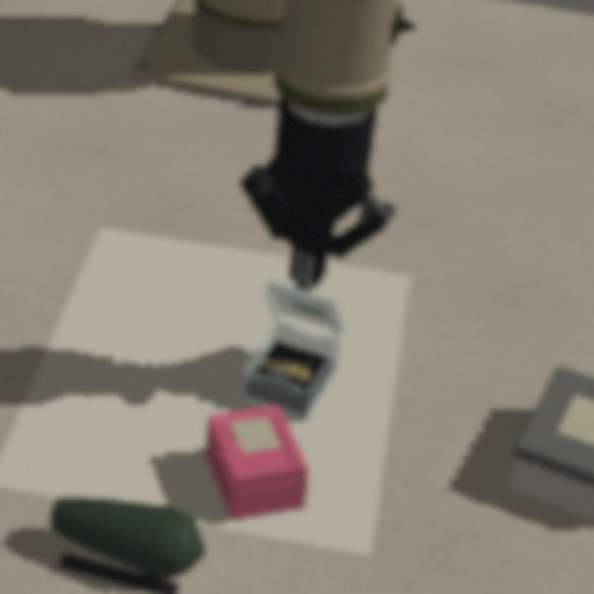

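```bash
python3 -m pendant '[[[0.9,-0.1,-0.8],[0,0,0],255],[[0.9,-0.1,-0.9],[0,0,0],255],[[0.9,0,-1.0],[0,0,0],255],[[0.5,0,-0.8],[0,0,0],255],[[0,0,0],[0,0,0],255]]'
python3 - <<'E'
from h import *
s=snap('scene','s3')
cv2.imwrite('pics/s3c.png',cv2.resize(s['p'][130:310,280:460,::-1],None,fx=3.3,fy=3.3,interpolation=cv2.INTER_CUBIC))
E
```

```text
clock: 4.6
position: [0.5683, 0.1913, 0.0724]
ee_rot: [0.749, 0.663, 0.002, 0.008]
ft_force: [0.8, -0.3, 1.4]
grip_width: 0.003
```

View pics/s3c.png

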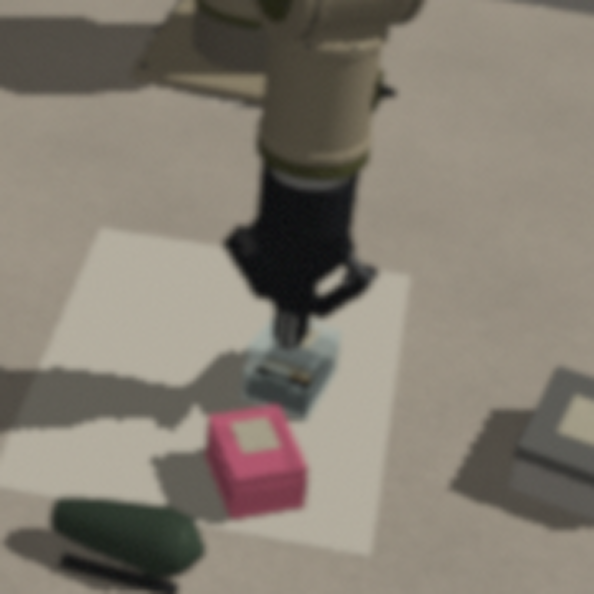

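```bash
python3 -m pendant '[[[0.6,-0.2,-0.3],[0,0,0],255],[[0,0,-0.4],[0,0,0],255],[[0,0,0],[0,0,0],255]]'; python3 -m pendant '[[[0,0,-0.4],[0,0,0],255],[[0,0,-0.4],[0,0,0],255]]'
```

```text
clock: 5.03
position: [0.5743, 0.1906, 0.0672]
ee_rot: [0.748, 0.664, 0.003, 0.008]
ft_force: [-0.3, 0.3, -0.4]
grip_width: 0.002
clock: 5.28
position: [0.5747, 0.1909, 0.0614]
ee_rot: [0.748, 0.663, 0.003, 0.009]
ft_force: [-15.3, -8.0, 45.8]
grip_width: -0.003
```

```bash
python3 -m pendant '[[[0,0,0.2],[0,0,0],255],[[0,0,0.3],[0,0,0],255]]'; python3 -m pendant '[[[-0.5,0,3],[0,0,0],255],[[-2.5,0,4],[0,0,0],255],[[-3,0,4],[0,0,0],255],[[-2,0,4],[0,0,0],0],[[0,0,4],[0,0,0],0],[[0,0,0],[0,0,0],0]]'
python3 - <<'E'
from h import *
s=snap('scene','s4');snap('wrist','w4')
cv2.imwrite('pics/s4c.png',cv2.resize(s['p'][130:310,280:460,::-1],None,fx=3.3,fy=3.3,interpolation=cv2.INTER_CUBIC))
E
```

```text
clock: 5.52
position: [0.5746, 0.1908, 0.0668]
ee_rot: [0.748, 0.664, 0.003, 0.009]
ft_force: [-0.1, -0.2, 0.9]
grip_width: -0.0
clock: 6.28
position: [0.4906, 0.1901, 0.2602]
ee_rot: [0.748, 0.663, 0.002, 0.009]
ft_force: [-0.2, 0.1, -1.2]
grip_width: 0.636
```

View pics/s4c.png

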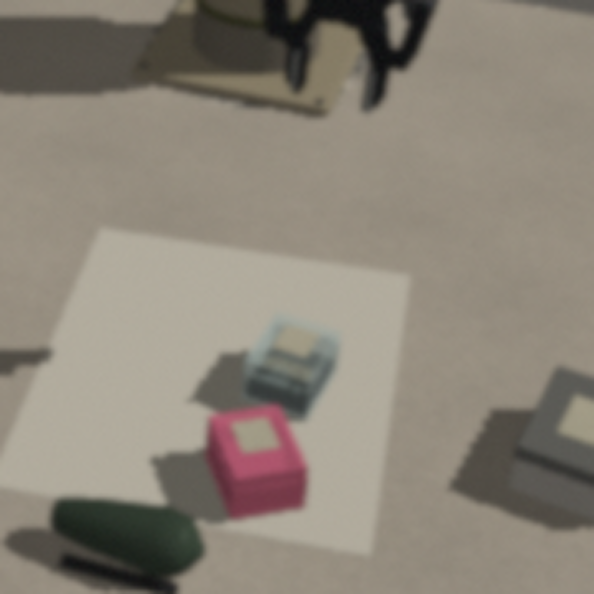

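View pics/w4.png

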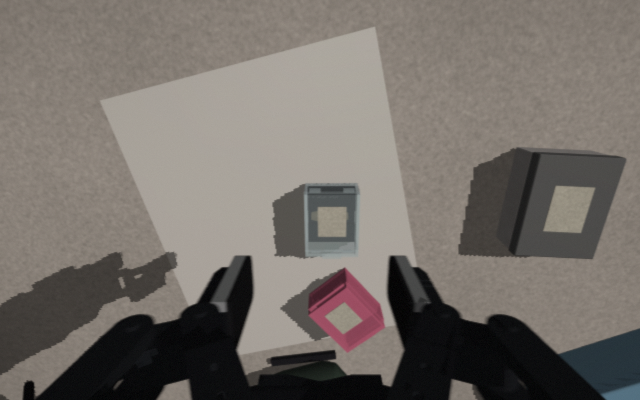

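```bash
python3 - <<'E'
from h import *
d=load('w4');C=cloud(d)
cv2.imwrite('pics/w4c.png',cv2.resize(d['p'][165:285,260:390,::-1],None,fx=5,fy=5,interpolation=cv2.INTER_CUBIC)[:600])
m=np.zeros((400,640),bool);m[190:256,304:358]=1
m&=(C[...,2]>.038)&(C[...,2]<.055)
P=C[m]
for _ in range(4):
    c=P.mean(0);n=np.linalg.svd(P-c)[2][2]; r=(P-c)@n; P=P[abs(r)<2.5*r.std()+1e-4]
print(n,c,r.std(),len(P))
mm=(C[...,2]>.036)&(C[...,2]<.055)
k=np.zeros((400,640),bool);k[178:262,295:366]=1
q=C[mm&k][:,:2].astype('float32'); 
b=cv2.minAreaRect(q*1000);print(b)
print(manip.get_obs()['position'],R.from_quat(manip.get_obs()['ee_rot']).as_matrix().round(3))
for v in range(176,266,5): print(v,' '.join('%4d,%3d,%3d'%tuple((C[v,u]*1000).round()) for u in (302,306,316,330,345,355,360)))
E
```

```text
[-1.13012289e-03  9.11802717e-04  9.99998946e-01] [0.55329251 0.1920489  0.04515092] 0.0007446513826829257 3236
((557.0215454101562, 192.4588165283203), (58.192623138427734, 81.31681060791016), 83.9789810180664)
[0.48955514 0.18941411 0.25718588] [[ 0.12   0.993  0.01 ]
 [ 0.993 -0.12  -0.012]
 [-0.011  0.011 -1.   ]]
176  509,165, -1  508,169,  2  510,181,  0  512,197,  0  514,214,  0  515,225,  0  516,231,  0
181  514,164,  1  515,168,  1  516,180,  0  518,196,  1  520,213,  1  521,224,  0  522,230,  0
186  520,163,  0  517,169, 14  518,180, 15  519,196, 16  521,212, 15  523,223, 14  528,230,  1
191  526,162, -1  516,170, 34  517,181, 36  520,195, 33  521,211, 35  523,222, 32  534,229,  1
196  532,161,  0  518,170, 46  519,181, 45  521,195, 45  523,210, 46  524,220, 44  540,229,  0
201  538,161,  1  524,170, 45  524,180, 46  527,194, 45  528,210, 45  530,220, 45  546,228,  0
206  544,160,  0  529,169, 46  530,179, 45  531,194, 46  534,209, 45  535,220, 45  552,228,  2
211  551,159,  0  535,168, 44  536,178, 45  537,193, 46  539,209, 45  540,219, 45  559,227,  0
216  557,158,  0  54
[... 229 characters left out ...]
7,207, 45  558,218, 45  578,226,  0
231  576,156,  1  557,165, 45  559,176, 44  560,191, 46  562,206, 45  563,217, 45  584,225,  0
236  583,155,  1  563,164, 46  565,175, 43  565,190, 46  567,206, 47  569,217, 45  591,225,  1
241  590,154,  0  569,164, 46  570,174, 46  572,189, 46  573,205, 47  575,216, 45  599,224, -2
246  597,153,  0  575,163, 45  576,174, 45  578,189, 45  580,205, 45  581,216, 45  604,223,  0
251  603,152,  1  581,162, 45  582,173, 45  584,188, 45  585,204, 46  587,215, 45  610,223,  2
256  609,151,  2  587,161, 45  588,172, 45  590,187, 45  592,204, 45  594,215, 43  618,222,  1
261  616,150,  1  617,155,  1  619,167,  0  621,185,  0  623,203,  1  625,216,  0  625,222,  1
```

View pics/w4c.png

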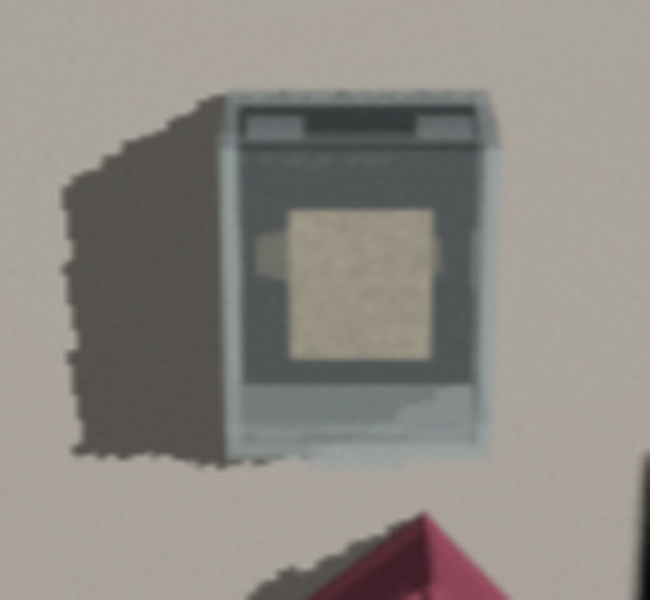

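```bash
python3 -m pendant '[[[3.2,0.15,-3],[0,0,0],0],[[3.2,0.15,-4],[0,0,0],0],[[0,0,-4],[0,0,0],0],[[0,0,-3],[0,0,0],0],[[0,0,0],[0,0,0],0]]'
python3 - <<'E'
from h import *
snap('wrist','w5');o=manip.get_obs();print(o['position'],o['grip_width'],R.from_quat(o['ee_rot']).as_matrix().round(3))
E
```

```text
clock: 7.0
position: [0.5523, 0.1908, 0.1052]
ee_rot: [0.748, 0.663, -0.005, 0.006]
ft_force: [0.5, 0.1, 0.5]
grip_width: 0.997
[0.5530838  0.1912327  0.10680787] 1.0047984726655252 [[ 0.12   0.993  0.002]
 [ 0.993 -0.12  -0.014]
 [-0.014  0.004 -1.   ]]
```

View pics/w5.png

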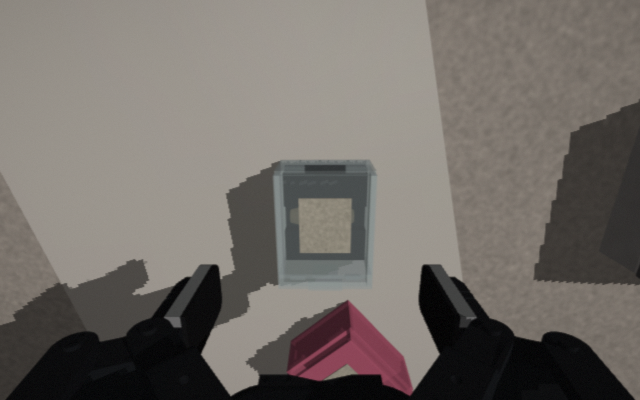

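```bash
python3 -m pendant '[[[0.1,0.1,-3],[0,0.3,0],0],[[0,0,-3],[0,0,0],0],[[0,0,-1.6],[0,0,0],0],[[0,0,-0.6],[0,0,0],0],[[0,0,0],[0,0,0],0]]'
```

```text
clock: 7.68
position: [0.5574, 0.1939, 0.0288]
ee_rot: [0.748, 0.663, -0.002, 0.006]
ft_force: [-0.5, 0.2, -0.1]
grip_width: 0.998
```

```bash
python3 -m pendant '[[[-0.3,-0.1,-0.8],[0,0,0],0],[[0,0,0],[0,0,0],0]]'; python3 -m pendant '[[[0,0,0],[0,0,0],120],[[0,0,0],[0,0,0],180],[[0,0,0],[0,0,0],255],[[0,0,0],[0,0,0],255],[[0,0,0],[0,0,0],255]]' 30
```

```text
clock: 7.92
position: [0.555, 0.1931, 0.0218]
ee_rot: [0.748, 0.663, -0.001, 0.007]
ft_force: [-0.3, -0.6, 0.4]
grip_width: 1.001
clock: 8.55
position: [0.5553, 0.1931, 0.0225]
ee_rot: [0.748, 0.663, -0.001, 0.007]
ft_force: [-0.9, 0.4, -0.2]
grip_width: 0.693
```

```bash
python3 -m pendant '[[[0,0,1],[0,0,0],255],[[0,0,2],[0,0,0],255],[[0,0,3],[0,0,0],255],[[0,0,3],[0,0,0],255],[[0,0,3],[0,0,0],255],[[0,0,3],[0,0,0],255],[[0,0,2],[0,0,0],255],[[0,0,0],[0,0,0],255]]' 40
python3 - <<'E'
from h import *
s=snap('scene','s6');snap('wrist','w6');snap('top','t6')
cv2.imwrite('pics/s6c.png',cv2.resize(s['p'][100:310,180:440,::-1],None,fx=2.8,fy=2.8,interpolation=cv2.INTER_CUBIC))
o=manip.get_obs();print(o['position'],o['ft_force'],o['joint_pos'].round(2))
E
```

```text
clock: 9.55
position: [0.554, 0.1942, 0.2065]
ee_rot: [0.748, 0.664, 0.001, 0.008]
ft_force: [-0.1, -0.0, -2.9]
grip_width: 0.694
[0.55312344 0.1933871  0.20347101] [ 0.23069329 -0.29700043 -2.6577146 ] [ 0.25  0.39 -0.85  1.6   0.32  1.29  0.81]
```

View pics/s6c.png

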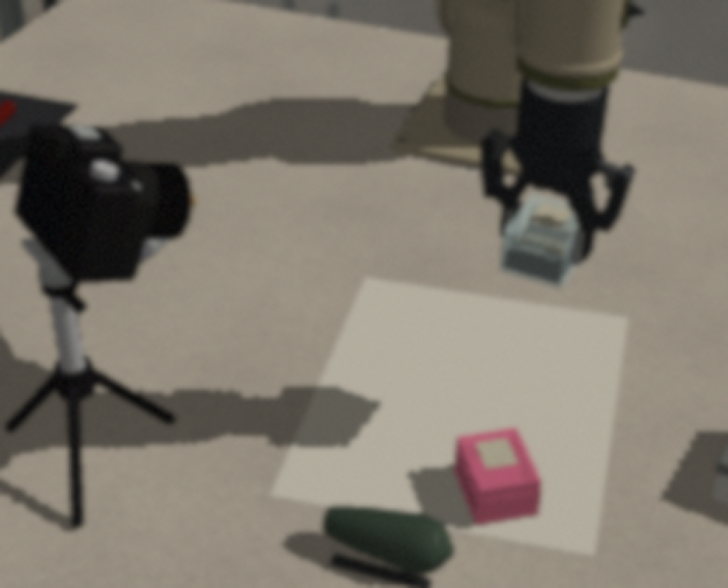

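View pics/w6.png

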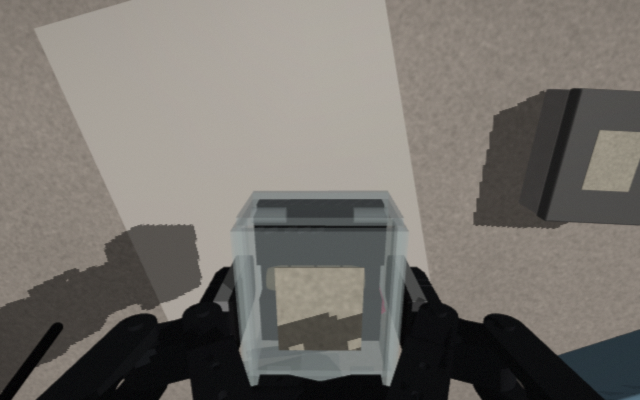

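```bash
cat > camfit.py <<'E'
from h import *
from scipy.optimize import least_squares
t=load('top0');s=load('scene0')
Pts=[]
for d,lab in((t,0),(s,1)):
    C=cloud(d);m=(d['z']>.1)&(C[...,2]>.20)&(C[...,2]<.40)&(C[...,0]>.55)&(C[...,0]<.9)&(C[...,1]>-.35)&(C[...,1]<0.02)
    v,u=np.where(m);print(lab,m.sum(),u.min(),u.max(),v.min(),v.max(),C[m].min(0),C[m].max(0))
    # erode for flying pixels
    m2=cv2.erode(m.astype('uint8'),np.ones((3,3)))>0
    Pts.append(C[m2])
P=np.vstack(Pts);np.save('campts.npy',P)
def axes(yaw):
    p=np.radians(20)
    x=np.array([np.cos(p)*np.cos(yaw),np.cos(p)*np.sin(yaw),np.sin(p)]) # back into camera, up
    y=np.array([-np.sin(yaw),np.cos(yaw),0]);return np.stack([x,y,np.cross(x,y)],1)
def res(q,P):
    L=(P-np.array([q[0],q[1],.25]))@axes(q[2]);return np.hypot(L[:,1],L[:,2])-.034,L
best=None
for yaw0 in np.radians([-60,-45,-35,-25,-10]):
  q=np.array([.665,-.12,yaw0])
  for it in range(15):
    r,L=res(q,P)
    k=(L[:,0]>-.005)&(L[:,0]<.070)&(abs(r)<(.03 if it<4 else .008))
    if k.sum()<50: break
    Q=P[k]
    def f(w):
        r,L=res(w,Q);return r
    # lens axial position is set by rim: use least x percentile
    q=least_squares(f,q,loss='soft_l1',f_scale=.002).x
    # slide along the axis: front percentile
    r,L=res(q,P);k=(abs(r)<.006)&(L[:,0]>-.08)&(L[:,0]<.07)
    x0=np.percentile(L[k,0],1); 
    a=axes(q[2])[:,0]; z=np.array([q[0],q[1],.25])+a*0
    q[:2]+=x0*np.array([np.cos(q[2]),np.sin(q[2])])*0.5
  print(np.degrees(yaw0),q[:2],np.degrees(q[2]),k.sum(),abs(r[k]).mean())
E
python3 camfit.py
```

```text
0 1702 381 437 100 156 [ 0.6607638  -0.22284984  0.24734303] [ 0.79926211 -0.08893768  0.34917856]
1 2768 185 247 144 211 [ 0.66663176 -0.23331979  0.20074855] [ 0.81735341 -0.08834881  0.34514723]
-59.99999999999999 [ 0.68477562 -0.12037295] -34.39419338510634 923 0.001891913857980182
-45.0 [ 0.68477562 -0.12037295] -34.39419334554792 923 0.001891913858077076
-35.0 [ 0.68477562 -0.12037295] -34.394193371029175 923 0.0018919138580165654
-25.0 [ 0.68477562 -0.12037295] -34.39419337854858 923 0.0018919138579994628
-10.0 [ 0.68477562 -0.12037295] -34.3941933953785 923 0.0018919138579506555
```

```bash
cat >> camfit.py <<'E'
print('---')
for nm,PP in(('both',P),('top',Pts[0]),('scene',Pts[1])):
  q=np.array([.68,-.12,np.radians(-34)])
  for it in range(20):
    r,L=res(q,PP);k=(L[:,0]>.005)&(L[:,0]<.060)&(abs(r)<(.02 if it<5 else .006))
    Q=PP[k]; q=least_squares(lambda w:res(w,Q)[0],q,loss='soft_l1',f_scale=.002).x
  r,L=res(q,PP);k=(abs(r)<.006)&(L[:,0]<.07)
  h=np.histogram(L[k,0],np.arange(-.04,.075,.005));print(nm,q[:2],np.degrees(q[2]),abs(r[k]).mean(),h[0])
  kk=(np.hypot(L[:,1],L[:,2])<.03)&(L[:,0]<.03); print('front-face pts',kk.sum(),np.median(L[kk],0) if kk.sum() else '')
  bk=(L[:,0]>.072)
  print('body y range',np.percentile(L[bk,1],[0.5,99.5]),'min x,y of lens ring',)
E
python3 camfit.py | sed -n '/---/,$p'
```

```text
---
both [ 0.6844062  -0.12018571] -34.33514912085309 0.0018910042384227886 [  0   0   0   0   0   0   0   4  88  92  79 113  85  62  75  61  58  64
  48  38  39  17]
front-face pts 20 [0.02101145 0.01472314 0.02562171]
body y range [-0.05822558  0.06963684] min x,y of lens ring
top [ 0.68288738 -0.11887784] -34.297985362212906 0.0019505761600690278 [ 0  0  0  0  0  0  0  0 26 44 45 43 36 36 39 45 45 41 39 35 39 27]
front-face pts 14 [0.02607843 0.00245931 0.02753443]
body y range [-0.05996398  0.06077286] min x,y of lens ring
scene [ 0.6874194  -0.12311316] -30.77982046151085 0.001723032507941036 [ 0  0  0  0  0  0  0 23 47 44 60 55 40 28 20 19 23 14  6  0  0  0]
front-face pts 10 [0.01886696 0.02573289 0.01345314]
body y range [-0.05354839  0.06623523] min x,y of lens ring
```

```bash
cat > goal.py <<'E'
from h import *
cam=np.array([.684,-.120,.25]);yaw=np.radians(-34.3);p=np.radians(20)
x=np.array([np.cos(p)*np.cos(yaw),np.cos(p)*np.sin(yaw),np.sin(p)]);y=np.array([-np.sin(yaw),np.cos(yaw),0]);z=np.cross(x,y);A=np.stack([x,y,z],1)
def go():
    o=manip.get_obs();M=R.from_quat(o['ee_rot']).as_matrix()
    G=np.stack([y,x,-z],1);tgt=cam+A@[-.185,0,0]
    rv=np.degrees(R.from_matrix(G@M.T).as_rotvec())
    print('pos',o['position'].round(4),'shift cm',((tgt-o['position'])*100).round(2),'turn',rv.round(2),'f',o['ft_force'].round(1),'g',o['grip_width'],'q',o['joint_pos'].round(2))
if __name__=='__main__': go()
E
python3 goal.py
```

```text
pos [0.5531 0.1934 0.2035] shift cm [ -1.27 -21.54  -1.67] turn [ -6.34 -18.66 -27.14] f [ 0.2 -0.3 -2.7] g 0.6955142155245885 q [ 0.25  0.39 -0.85  1.6   0.32  1.29  0.81]
```

```bash
python3 -m pendant '[[[-0.1,-1.5,0.2],[-0.5,-1.5,-2],255],[[-0.15,-2,0],[-0.8,-2.3,-3],255],[[-0.15,-2,0],[-0.8,-2.3,-3],255],[[-0.15,-2,0],[-0.8,-2.3,-3],255],[[-0.15,-2,0],[-0.8,-2.3,-3],255],[[-0.15,-2,0],[-0.8,-2.3,-3],255],[[0,0,0],[0,0,0],255]]' 40; python3 goal.py
```

```text
clock: 10.58
position: [0.5399, 0.0681, 0.1999]
ee_rot: [0.837, 0.532, 0.055, 0.114]
ft_force: [0.4, 1.0, -2.2]
grip_width: 0.695
pos [0.5399 0.0681 0.1999] shift cm [ 0.05 -9.01 -1.32] turn [-1.28 -5.69 -8.91] f [ 0.4  1.  -2.2] g 0.6949114091341165 q [ 0.41  0.13 -0.78  1.87  0.34  1.05  0.63]
```

```bash
python3 -m pendant '[[[0,-2,-0.3],[-0.3,-1.4,-2],255],[[0,-2,-0.3],[-0.3,-1.4,-2.3],255],[[0,-2,-0.3],[-0.3,-1.4,-2.3],255],[[0,-1.5,-0.2],[-0.2,-1,-1.5],255],[[0,-0.8,-0.2],[0,-0.3,-0.6],255],[[0,0,0],[0,0,0],255],[[0,0,0],[0,0,0],255]]' 40; python3 goal.py
```

```text
clock: 11.45
position: [0.5393, -0.0201, 0.1852]
ee_rot: [0.872, 0.457, 0.082, 0.153]
ft_force: [-0.6, -0.6, -2.6]
grip_width: 0.696
pos [ 0.5393 -0.0201  0.1852] shift cm [ 0.11 -0.19  0.15] turn [-0.17  0.06  0.33] f [-0.6 -0.6 -2.6] g 0.69610867617804 q [ 0.5   0.06 -0.7   1.98  0.36  0.9   0.57]
```

Nearly there; now I check the actual box against the camera in the images.

```bash
python3 -m pendant '[[[0.1,-0.2,0.15],[0,0,0],255],[[0,0,0],[0,0,0],255],[[0,0,0],[0,0,0],255]]' 40; python3 goal.py; python3 - <<'E'
from h import *
from goal import A,cam
s=snap('scene','s7');t=snap('top','t7');w=snap('wrist','w7')
cv2.imwrite('pics/s7c.png',cv2.resize(s['p'][100:260,170:400,::-1],None,fx=3.4,fy=3.4,interpolation=cv2.INTER_CUBIC))
cv2.imwrite('pics/t7c.png',cv2.resize(t['p'][90:260,260:460,::-1],None,fx=3.4,fy=3.4,interpolation=cv2.INTER_CUBIC))
# front wall points from scene camera, in camera frame
for n,d in(('scene',s),('top',t)):
    C=cloud(d);L=(C-cam)@A
    m=(d['z']>.1)&(L[...,0]<-.11)&(L[...,0]>-.24)&(abs(L[...,1])<.045)&(abs(L[...,2])<.04)
    print(n,m.sum(),L[m].min(0),L[m].max(0))
    f=m&(L[...,0]>-.16); 
    if f.sum()>30:
        Q=L[f];
        for _ in range(4):
            c=Q.mean(0);nn=np.linalg.svd(Q-c)[2][2];r=(Q-c)@nn;Q=Q[abs(r)<2*r.std()+2e-4]
        print('front fit',nn,c,r.std(),len(Q))
    for P in ([-.15,-.03,-.0225],[-.15,.03,-.0225],[-.15,.03,.0225],[-.15,-.03,.0225],[-.15,0,0]): print(np.round(proj(d,cam+A@P),1),end=' ')
    print()
    for P in ([0,0,0],): print(np.round(proj(d,cam+A@P),1))
# draw expected on scene
im=s['p'][:,:,::-1].copy()
im=cv2.resize(im[100:260,170:400],None,fx=3.4,fy=3.4,interpolation=cv2.INTER_CUBIC)
for X in(-.15,-.222):
  pts=np.array([(np.array(proj(s,cam+A@[X,a,b]))-[170,100]+.5)*3.4 for a,b in((-.03,-.0225),(.03,-.0225),(.03,.0225),(-.03,.0225))]).astype(int)
  cv2.polylines(im,[pts],True,(0,0,255) if X>-.2 else (0,255,255),1)
th=np.linspace(0,6.28,60)
pts=np.array([(np.array(proj(s,cam+A@[0,.034*np.cos(a),.034*np.sin(a)]))-[170,100]+.5)*3.4 for a in th]).astype(int);cv2.polylines(im,[pts],True,(0,255,0),1)
cv2.imwrite('pics/s7d.png',im)
E
```

```text
clock: 11.82
position: [0.5409, -0.021, 0.1871]
ee_rot: [0.872, 0.458, 0.082, 0.153]
ft_force: [-0.4, 0.1, -2.6]
grip_width: 0.692
pos [ 0.5409 -0.021   0.1871] shift cm [-0.05 -0.1  -0.04] turn [-0.2   0.09  0.21] f [-0.4  0.1 -2.6] g 0.6922237109765663 q [ 0.5   0.06 -0.7   1.97  0.36  0.9   0.58]
scene 733 [-0.22270733 -0.04223826 -0.02469296] [-0.1408361   0.04484678  0.03950452]
front fit [-0.99983547 -0.01737225 -0.00521861] [-0.14897914  0.00446437 -0.00072548] 0.0015988704217894726 240
[279.8 174.4] [291.7 184.5] [296.4 169.2] [284.2 159.4] [287.9 171.8] 
[239.1 171. ]
top 275 [-0.18758502 -0.04375886 -0.02849048] [-0.14015372  0.04433437  0.03988339]
front fit [-0.98362095  0.00467712 -0.18018863] [-0.15127709 -0.00076284  0.01642463] 0.003980220206514927 157
[371.8 199.2] [353.8 187.5] [352. 190.] [370.6 202.1] [362.1 194.6] 
[392.3 148.6]
```

View pics/s7d.png

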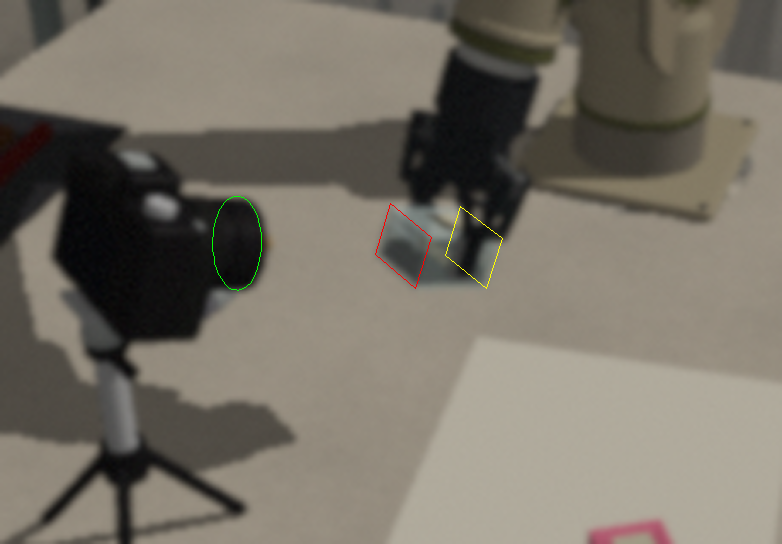

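View pics/t7c.png

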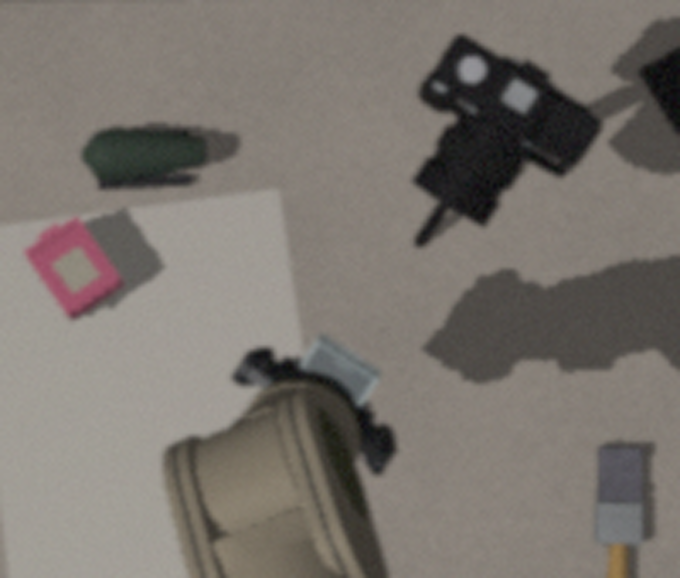

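View pics/w7.png

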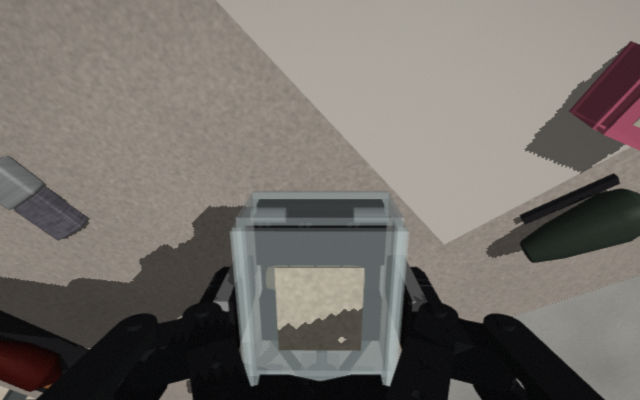

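```bash
python3 -m pendant '[[[0,0,0],[0,0,0],255],[[0,0,0],[0,0,0],255],[[0,0,0],[0,0,0],255]]' 40; python3 goal.py; python3 -c "
from h import *
print(abs(manip.get_obs()['joint_velocities']).max()); print(manip.hand_in())"
```

```text
clock: 12.35
position: [0.5408, -0.0211, 0.1871]
ee_rot: [0.872, 0.458, 0.082, 0.153]
ft_force: [-0.5, -0.4, -2.1]
grip_width: 0.691
pos [ 0.5408 -0.0211  0.1871] shift cm [-0.04 -0.09 -0.03] turn [-0.19  0.08  0.22] f [-0.5 -0.4 -2.1] g 0.6914984890555006 q [ 0.5   0.06 -0.7   1.97  0.36  0.9   0.58]
0.0012634071087546548
the job is handed in; nothing more can be done
None
```

I closed the lid with the shut fingers while the box stood on the table. I then gripped the box by its side walls and am holding it in front of the tripod camera. The job was handed in at about 12.4 s; no verdict was reported.

**Last checks:**
- **Lid:** before lifting, its top face was flat at 45.2 mm and level to about 0.0015 rad, so it had snapped shut. The wrist picture at the final pose still shows it shut.
- **Front wall:** the scene camera puts it 149 mm from the lens rim and square to about 0.02 rad. Its measured centre is 4 mm off sideways and 1 mm in height from my fitted lens axis.
- **Arm:** the tool is within about 1 mm and 0.3° of the pose I worked out, the box weight shows at the wrist, and the arm is still.
- **Other items:** the final pictures show no sign that the camera, pestle or brush was touched or moved. The card box is outside those final close-ups, so I last saw it where it lay just after the lift.

**Doubtful or disagreeing:**
- The closing press peaked at about 46 N at the wrist. That was through the fingertips and under the 120 N wrist limit, but more than the 7 N needed.
- The camera's yaw came out at -34.3° from the top view and -30.8° from the scene view. I used -34.3°, which both views combined also gave.
- The top camera's own fit of the front wall was poor because it hardly sees that wall, so I did not rely on it.
- The toggle is hard to see under the lid's label in the last pictures. I am relying on the lid having stayed shut and the box upright.

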